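# Walk a cooling block round and dock it against the cold wall

## Robot

A 6-joint arm with a two-finger parallel gripper is mounted at the origin on a cart in front of the work surface, level with it; the furniture and walls round the work are solid. World frame = base frame: x ahead of the robot, y to its left, z up, the work surface at z = 0. Lengths are in m, angles in rad, forces in N, time in s.
With the tool pointing down it reaches from about 0.225 to 0.875 m from the base axis. Payload 3.4 kg.
Tool frame: the origin (TCP) lies at the very end of the fingers, on their centre line; the grasp point (between the pads) lies 19 mm behind it; z points along the fingers, y is the line along which they close (so a half turn about z gives the same grasp; the last joint's range is limited). The gripper opens to 85 mm and grips with 20 to 120 N. Pads are 22 mm wide; open, the fingers measure 114 mm over their backs; the gripper's body (76 mm by 85 mm) begins 54 mm behind the grasp point. The pads swing forward as they close: fully open they stand 13 mm farther back than shut.
Start: joints at [1.027, 0.276, 1.505, -0, 1.361, -0.121], TCP at [0.236, 0.524, 0.231] pointing down, gripper open.
Joint ranges: [-2.89, 2.89], [-0.75, 2.08], [0.22, 2.7], [-1.18, 4.32], [0.11, 2.71], [-2.7, 2.7]. Speed limits (rad/s): [2.57, 2.57, 3.14, 3.14, 3.14, 3.14].

## Interface

Orientations are given as a unit quaternion [w, x, y, z].
In Python, from rig import get_state, optics, sign_off gives the robot as it stands.
- The arm moves only by the tool send_rows, never from a script. Its argument "increments" is a list of rows, each an object with "gripper": the gripper's target within -1 to 1 (shut at 1, half-way at 0, fully open at -1); "linear": the shift along the world's x, y, z in m, a list of three; "delta_rot": the turn, a rotation vector about the world's x, y, z in rad, a list of three. In form: [{"gripper": gripper, "linear": [dx, dy, dz], "delta_rot": [rx, ry, rz]}, ...]. A call has 1 to 8 rows; each row is the pose to reach, as a shift and turn from the pose commanded when the call began; what a row does not reach only later rows make up. A row lasts 1/10 s, in which the tool goes at most 50 mm and 8.59 degrees, less where a joint would pass 70% of its speed; a pose out of reach is approached as far as the arm can. A call with a gripper value outside its range is refused whole. The fingers move at their own pace and stop on an object; "newtons" is the grip in N (left out, the last holds). Time passes only in rows, so rows that repeat a pose let the fingers close. It gives the time, the measured TCP pose, the force, the opening and the grip force at its end, in the units of the state.
- get_state(): the state, without advancing time (a new reading comes with each control period).
- optics.get_image(name): name is "side" or "top" or "wrist"; returns a dict with "pixels" (400x640x3 uint8, blue, green, red), "K" (3x3 intrinsics, pixels), "k1" (the pictures are not rectified: a ray, as slopes to the right and down, at radius r is drawn at 1 + k1 r^2 times it, then the intrinsics apply), "rvec" (rotation vector, rad) and "tvec" (3), from world to camera coordinates, as OpenCV has them; the wrist camera has in their place "T_tool_cam" (4x4, takes a point from camera to tool coordinates, whose origin is the TCP and whose axes are the flange's). Camera axes: x right, y down, z forward; pixel columns grow to the right and rows downward; lengths in m; the calibration is good to about 2 mm. A picture is of the moment at which its call begins: read the wrist's pose just before it. There is no depth.
- sign_off(): hands the job in; it is judged then, once.
The state is a dict: "clock": time; "qpos": joint angles; "qd": joint speeds; "effort": joint torques, N m; "position": TCP position; "ee_rot": TCP orientation; "contact_force": force on the tool from outside, world axes, zero at the start; "moment": the same for the moment, N m; "width": finger opening in m; "gripper_force": force on a finger pad.
Only numpy, scipy, OpenCV 4.12 (cv2) and the standard library are available. Lean on these libraries where they do the work, as an engineer would, in place of code of your own. Each camera call takes 0.05 s, during which the arm holds its last target. There are 200 camera calls.

## Task

Dock the heavy aluminium cooling block in the cold dock: pushing its corners in turn with the fingertips, walk it round where it stands on the worktop until its plain long face (the one without the two thermometer ports) lies flush against the cold wall along its whole length, and slide it along the wall until its end is home against the end stop, with the stop's spring plunger pushed in. It is only ever pushed, at a hand's steady pace: never lift or tip it, keep the vials in its wells, and leave the tubes and the beaker near it where they stand.

Things in the scene. Friction and masses are not known exactly. Their poses are not given: they have to be found in the camera images.
- dock: Cold dock, fixed, an L from above. Origin: inside corner of the L at worktop height; x points squarely into the cold wall, y along the wall away from the end stop. The wall is an aluminium plate 40 mm high, its flat front the plane x = 0 from y = -22 to +180 mm; behind it a white housing 61 mm high, to x = 80 mm. With the block home, its centre is at x = -45, y = +55 mm here and its axes lie along these.
- stop_face (a point): Middle of the end stop's flat face (dock x = -38, y = 0 mm, 16 mm up). The stop is an aluminium arm 32 mm high and 12 mm thick whose face, the plane dock y = 0, reaches from the cold wall 76 mm towards the robot; a switch barrel sticks out behind it to dock y = -32 mm.
- plunger (a joint): Steel plunger pin, 10 mm thick, that stands 5 mm out of the end stop's face at x = -45 mm (dock frame), 18 mm above the worktop, pointing along the dock's +y. Value in m: 0 = fully out, 0.005 = pushed in level with the stop's face. Its spring gives about 0.5 N at 0 and 1.4 N at 0.005; the block's own friction on the worktop holds it in.
- block: Loose cooling block of milled aluminium, 0.65 to 0.9 kg (pushing it takes 3 to 7 N), 90 mm (its x) by 110 mm (its y), 36 mm high, 4 x 5 wells in its top. Origin: centre of its underside. Its +x side is the plain long face that goes to the wall; its -x long face has two small ports low down. It starts in front of the wall, turned 28 to 53 degrees anticlockwise (from above) from home.
- face_left (a point): The middle height (18 mm up) of the block's vertical edge at the +y end of its plain face (block x = +45, y = +55 mm).
- face_right (a point): The same at the -y end of the plain face (block x = +45, y = -55 mm).
- vial_a: Small screw-cap vial, 13 mm thick and 33 mm high, standing loosely in a well of the block; origin at its foot (14 mm above the block's underside). Its cap stands out 11 mm above the block.
- vial_b: A second such vial in another well.
- vial_c: A third such vial in another well.
- tube_tall_a: Clear tube with a white screw cap, 29 mm thick and 88 mm high, standing loose on the worktop beyond the end stop (on the dock's -y side); origin at the centre of its foot. A bystander.
- tube_tall_b: A second such tube near the first. A bystander.
- beaker_side: Clear plastic beaker, 64 mm wide and 74 mm high, empty, standing on the worktop on the dock's +y side; origin at the centre of its foot. A bystander.

How it is judged:
By the outcome, as a careful person would: the job done as asked, in the order asked, and still so for the second after the job is handed in, with the robot touching nothing.
It also fails if it takes over 72 s, if anything falls off the work surface, if the arm or the gripper's body presses on something with over 40 N, if the wrist force passes 120 N, or if a joint passes its speed limit or range.

## Working session

There is one attempt and no reset: what is moved stays moved. The work goes in short steps, Python scripts to look and compute and a tool call to move; the robot and the scene stay as the last step left them, time stands still between calls to the robot, and variables do not carry over. Pictures are saved under pics/ and viewed, at most 10 in all, crops included, and the job is handed in when it is done.

Besides the shell and the picture viewer there is one more tool, called after "Call:" by a JSON object that holds its "api" and its "payload", one argument or row to a line. send_rows: Moves the arm, as the interface text tells. Its arguments: {"type":"object","properties":{"increments":{"type":"array"},"newtons":{"type":"number"}},"required":["increments"]}

```bash
mkdir -p pics; ls; cat > h.py <<'E'
import numpy as np, cv2
from rig import get_state, optics, sign_off
def grab(n,fn=None):
    d=optics.get_image(n)
    if fn: cv2.imwrite('pics/'+fn,d['pixels'])
    return d
def ray(d,u,v):
    K=np.array(d['K']);k=d['k1']
    p=np.array([(u-K[0,2])/K[0,0],(v-K[1,2])/K[1,1]]);q=p.copy()
    for _ in range(20): q=p/(1+k*(q@q))
    R=cv2.Rodrigues(np.array(d['rvec'],float))[0];t=np.array(d['tvec'],float).ravel()
    return -R.T@t, R.T@np.array([q[0],q[1],1])
def onz(d,u,v,z):
    c,r=ray(d,u,v);return c+r*(z-c[2])/r[2]
def proj(d,P):
    R=cv2.Rodrigues(np.array(d['rvec'],float))[0];t=np.array(d['tvec'],float).ravel()
    c=R@np.array(P)+t;q=c[:2]/c[2];q=q*(1+d['k1']*(q@q));K=np.array(d['K'])
    return K[0,0]*q[0]+K[0,2],K[1,1]*q[1]+K[1,2]
E
python3 - <<'E'
from h import *
for n in('top','side'):
    d=grab(n,n+'0.png');print(n,d['K'],d['k1'],ray(d,320,200))
print(get_state())
E
```

```text
pics
top [[391.1921582    0.         318.09877164]
 [  0.         391.1921582  206.21700009]
 [  0.           0.           1.        ]] 0.03134964899296274 (array([0.44197734, 0.08668436, 0.89351674]), array([ 0.12253792,  0.0062915 , -0.99258302]))
side [[484.95475318   0.         318.92281821]
 [  0.         484.95475318 208.3844608 ]
 [  0.           0.           1.        ]] -0.052262407390854713 (array([ 0.29516199, -0.77606362,  0.52904973]), array([ 0.23348147,  0.86978061, -0.43505397]))
{'clock': 0.1, 'qpos': array([ 1.02699508e+00,  2.76553178e-01,  1.50601141e+00, -8.40645048e-06,
        1.36073017e+00, -1.21008897e-01]), 'qd': array([-4.95105998e-04, -1.11174225e-03, -1.74730192e-03,  5.89995793e-05,
       -1.16944442e-03,  9.75901467e-04]), 'effort': array([ 4.18701370e-05, -4.17700052e+01, -2.46403813e+01, -6.48953915e-05,
        5.80147011e-03,  2.03774960e-05]), 'position': array([0.23568851, 0.52394833, 0.23051207]), 'ee_rot': array([-2.73828439e-04,  2.09824264e-01,  9.77738745e-01, -8.05808174e-04]), 'contact_force': array([-0.1286243 , -0.26430009,  1.35608324]), 'moment': array([-0.00236608,  0.02918141,  0.06994664]), 'gripper_force': 0.0, 'width': 0.08532730735125652}
```

View pics/top0.png

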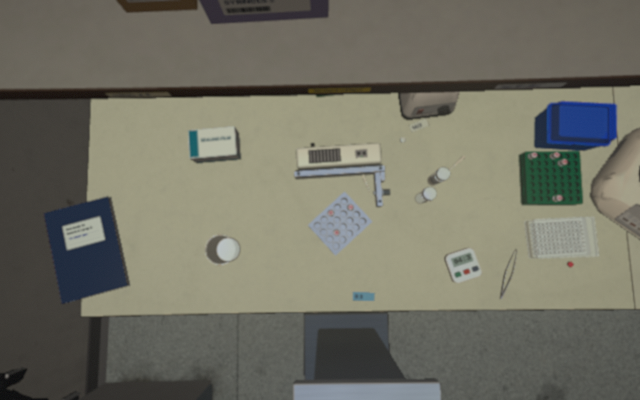

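View pics/side0.png

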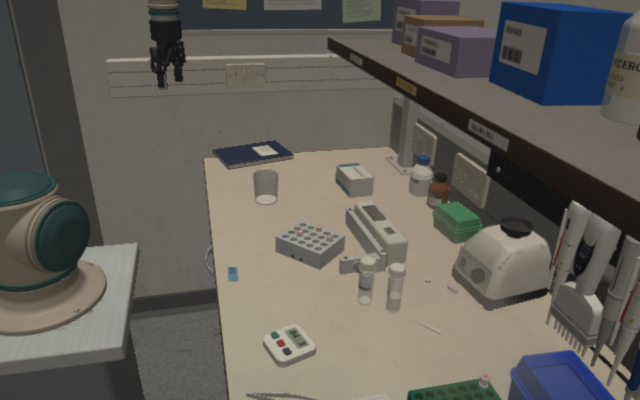

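The top view shows the block at about (340,223), the wall strip from (296,173) to (384,170), the stop arm at (380,190), the tubes at (428,195) and (441,175), and the beaker at (225,250). The side view agrees. Next I'll enlarge both for the corners.

```bash
python3 - <<'E'
from h import *
a=cv2.imread('pics/top0.png')[135:260,285:445];b=cv2.imread('pics/side0.png')[195:275,265:425]
s=4
o=np.vstack([cv2.resize(a,None,fx=s,fy=s,interpolation=cv2.INTER_CUBIC)])
cv2.imwrite('pics/c1.png',o)
cv2.imwrite('pics/c2.png',cv2.resize(b,None,fx=5,fy=5,interpolation=cv2.INTER_CUBIC))
E
```

```text
(no output)
```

View pics/c1.png

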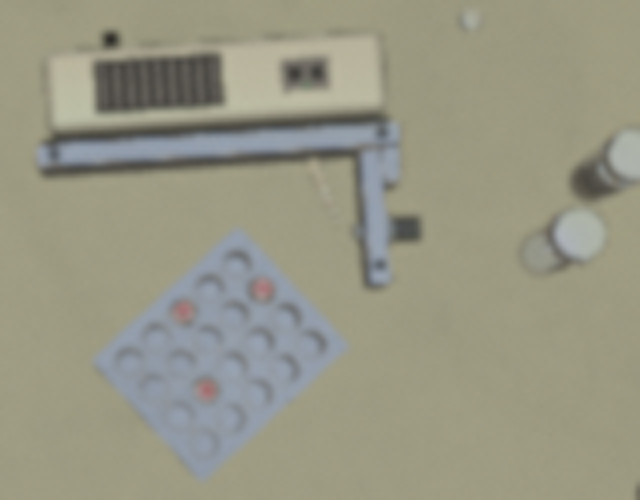

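View pics/c2.png

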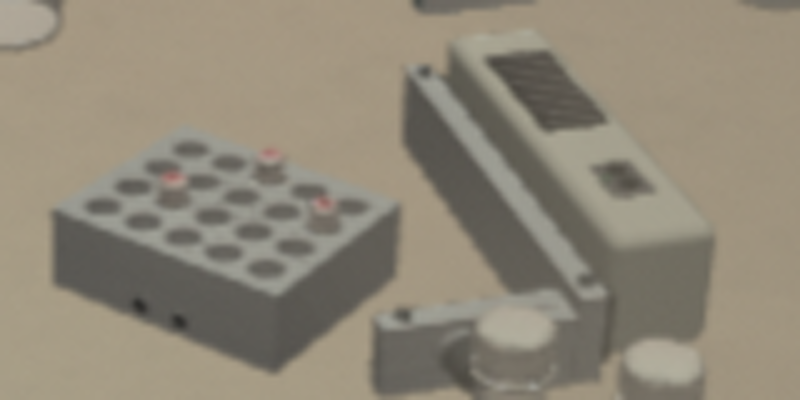

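The enlarged views show that the ported face points towards the robot and the right. The plain face runs from the left corner (crop 95,360) to the top corner (240,230). It therefore needs about 40° of clockwise turn. Next I'll measure with masks.

```bash
cat >> h.py <<'E'
def mask(d):
    im=cv2.resize(d['pixels'][125:290,270:450],None,fx=4,fy=4,interpolation=cv2.INTER_CUBIC).astype(int)
    m=((im[...,0]-im[...,2])>3).astype(np.uint8)
    return m
def comps(d,amin=600):
    m=mask(d);n,l,st,c=cv2.connectedComponentsWithStats(m)
    return [(l==i).astype(np.uint8) for i in range(1,n) if st[i,4]>amin]
def pts(d,m,z):
    c=max(cv2.findContours(m,cv2.RETR_EXTERNAL,cv2.CHAIN_APPROX_NONE)[0],key=len)[:,0]
    return np.array([onz(d,(u+.5)/4-.5+270,(v+.5)/4-.5+125,z)[:2] for u,v in c])
def rect(P):
    return cv2.minAreaRect((P*1000).astype(np.float32))
E
python3 - <<'E'
from h import *
d=grab('top')
for m in comps(d):
    P=pts(d,m,.036);r=rect(P);print(m.sum(),r,cv2.boxPoints(r).round(0).tolist())
def w(u,v,z): return onz(d,285+(u+.5)/4-.5,135+(v+.5)/4-.5,z).round(4)
print('wall',w(40,170,.04),w(360,151,.04)); print('stop face',w(358,160,.032),w(366,285,.032))
print('stop back',w(388,285,.032)); print('walltop back', w(40,145,.04),w(395,122,.04))
for uv in((240,230),(95,360),(205,480),(345,345)):print('blk',w(*uv,.036))
print('beaker',onz(d,228,250,.074)); print('tubes',w(578,235,.088),w(632,157,.088))
d=grab('side')
def s(u,v,z):return onz(d,265+(u+.5)/5-.5,195+(v+.5)/5-.5,z).round(4)
for uv in((52,210),(275,297),(400,207),(185,125)):print('sblk',s(*uv,.036))
print('walltop',s(407,68,.04),s(590,300,.04))
print(ray(grab('top'),0,0)[0])
E
```

```text
12500 ((579.8010864257812, 49.167877197265625), (200.02072143554688, 90.54199981689453), 88.90348052978516) [[533.0, -50.0], [623.0, -52.0], [627.0, 148.0], [536.0, 150.0]]
30811 ((496.7930908203125, 50.04014587402344), (89.91192626953125, 110.11267852783203), 41.34318161010742) [[427.0, 62.0], [499.0, -21.0], [567.0, 38.0], [494.0, 121.0]]
wall [0.5994 0.1473 0.04  ] [ 0.6065 -0.0297  0.04  ]
stop face [ 0.6029 -0.0295  0.032 ] [ 0.5329 -0.0316  0.032 ]
stop back [ 0.5326 -0.0437  0.032 ]
walltop back [0.6135 0.1472 0.04  ] [ 0.6223 -0.0495  0.04  ]
blk [0.5643 0.0374 0.036 ]
blk [0.4939 0.1186 0.036 ]
blk [0.4276 0.0598 0.036 ]
blk [ 0.4996 -0.0185  0.036 ]
beaker [0.44185294 0.28552248 0.074     ]
tubes [ 0.5508 -0.1338  0.088 ] [ 0.591  -0.1634  0.088 ]
sblk [0.4289 0.0627 0.036 ]
sblk [ 0.5009 -0.019   0.036 ]
sblk [0.5676 0.0371 0.036 ]
sblk [0.4969 0.1232 0.036 ]
walltop [0.6047 0.1495 0.04  ] [ 0.6159 -0.0516  0.04  ]
[0.44197734 0.08668436 0.89351674]
```

The block rectangle fits very well at 89.9 x 110.1 mm. Its centre is (0.497, 0.050) and its yaw 41.3°. The dock corner is near (0.607, -0.030) with yaw about 2.3°, so the home centre is about (0.559, 0.024). First I'll push the ported face near its left corner, with the fingers shut.

Call:
{"api": "send_rows", "payload": {
  "increments": [
    {"gripper":1,"linear":[0.012,-0.036,-0.006],"delta_rot":[0,0,0.143]},
    {"gripper":1,"linear":[0.024,-0.071,-0.012],"delta_rot":[0,0,0.286]},
    {"gripper":1,"linear":[0.036,-0.107,-0.018],"delta_rot":[0,0,0.429]},
    {"gripper":1,"linear":[0.048,-0.142,-0.024],"delta_rot":[0,0,0.571]},
    {"gripper":1,"linear":[0.06,-0.178,-0.03],"delta_rot":[0,0,0.714]},
    {"gripper":1,"linear":[0.072,-0.213,-0.036],"delta_rot":[0,0,0.857]},
    {"gripper":1,"linear":[0.084,-0.248,-0.042],"delta_rot":[0,0,1.0]},
    {"gripper":1,"linear":[0.095,-0.284,-0.048],"delta_rot":[0,0,1.143]}
  ]
}}

```text
clock: 1.05
position: [0.3304, 0.2425, 0.1838]
ee_rot: [0.0, -0.349, 0.937, 0.0]
contact_force: [1.3, -0.7, 0.3]
width: 0.0002
gripper_force: 0.0
```

Call:
{"api": "send_rows", "payload": {
  "increments": [
    {"gripper":1,"linear":[0.012,-0.036,-0.006],"delta_rot":[0,0,0]},
    {"gripper":1,"linear":[0.024,-0.071,-0.012],"delta_rot":[0,0,0]},
    {"gripper":1,"linear":[0.036,-0.107,-0.018],"delta_rot":[0,0,0]},
    {"gripper":1,"linear":[0.048,-0.142,-0.034],"delta_rot":[0,0,0]},
    {"gripper":1,"linear":[0.06,-0.178,-0.06],"delta_rot":[0,0,0]},
    {"gripper":1,"linear":[0.072,-0.212,-0.09],"delta_rot":[0,0,0]},
    {"gripper":1,"linear":[0.072,-0.212,-0.1],"delta_rot":[0,0,0]},
    {"gripper":1,"linear":[0.072,-0.212,-0.1],"delta_rot":[0,0,0]}
  ]
}}

```text
clock: 1.85
position: [0.4007, 0.0315, 0.0825]
ee_rot: [-0.002, -0.345, 0.939, 0.001]
contact_force: [-0.1, 0.0, -0.3]
width: -0.0005
gripper_force: 0.0
```

Call:
{"api": "send_rows", "payload": {
  "increments": [
    {"gripper":1,"linear":[0.001,-0.001,-0.02],"delta_rot":[0,0,0]},
    {"gripper":1,"linear":[0.002,-0.003,-0.045],"delta_rot":[0,0,0]},
    {"gripper":1,"linear":[0.004,-0.0045,-0.065],"delta_rot":[0,0,0]},
    {"gripper":1,"linear":[0.004,-0.0045,-0.07],"delta_rot":[0,0,0]},
    {"gripper":1,"linear":[0.007,-0.002,-0.07],"delta_rot":[0,0,0]},
    {"gripper":1,"linear":[0.011,0.002,-0.07],"delta_rot":[0,0,0]},
    {"gripper":1,"linear":[0.015,0.005,-0.07],"delta_rot":[0,0,0]},
    {"gripper":1,"linear":[0.018,0.008,-0.07],"delta_rot":[0,0,0]}
  ]
}}

```text
clock: 2.65
position: [0.4215, 0.0403, 0.0148]
ee_rot: [0.001, -0.346, 0.938, -0.0]
contact_force: [-0.3, 0.1, 0.2]
width: 0.0002
gripper_force: 0.0
```

```bash
python3 - <<'E'
from h import *
d=grab('top','t2.png');s=grab('side','s2.png')
a=cv2.resize(d['pixels'][130:280,270:450],(640,533),interpolation=cv2.INTER_CUBIC)[::1]
b=cv2.resize(s['pixels'][190:300,240:420],(640,391),interpolation=cv2.INTER_CUBIC)
cv2.imwrite('pics/v2.png',cv2.resize(np.vstack([a,b]),(415,599)))
print(get_state()['position'],get_state()['contact_force'])
E
```

```text
[0.42125422 0.04027429 0.01450293] [0.99646603 0.39449506 0.73110147]
```

View pics/v2.png

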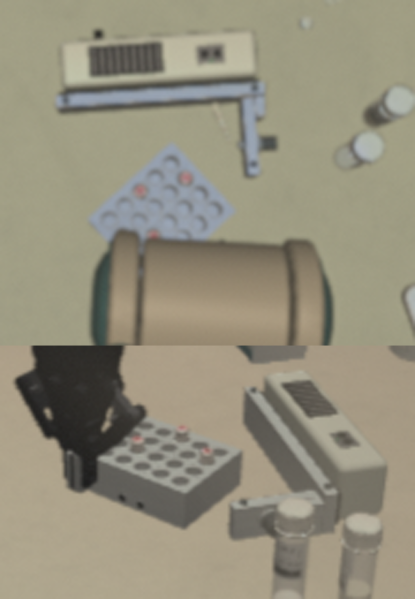

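The side view shows the fingertips beside the ported face at its left end, just short of contact. Now I'll push.

Call:
{"api": "send_rows", "payload": {
  "increments": [
    {"gripper":1,"linear":[0.002,0.0015,0],"delta_rot":[0,0,0]},
    {"gripper":1,"linear":[0.004,0.003,0],"delta_rot":[0,0,0]},
    {"gripper":1,"linear":[0.006,0.005,0],"delta_rot":[0,0,0]},
    {"gripper":1,"linear":[0.008,0.0065,0],"delta_rot":[0,0,-0.03]},
    {"gripper":1,"linear":[0.01,0.008,0],"delta_rot":[0,0,-0.06]},
    {"gripper":1,"linear":[0.012,0.0095,0],"delta_rot":[0,0,-0.09]},
    {"gripper":1,"linear":[0.014,0.0105,0],"delta_rot":[0,0,-0.12]},
    {"gripper":1,"linear":[0.016,0.012,0],"delta_rot":[0,0,-0.15]}
  ]
}}

```text
clock: 3.55
position: [0.4328, 0.0519, 0.0132]
ee_rot: [-0.003, -0.274, 0.962, 0.001]
contact_force: [-4.3, 0.2, 2.0]
width: -0.0
gripper_force: 1.9
```

```bash
cat >> h.py <<'E'
def block(d):
    """visible plain face/other top edges: largest non-dock comp, printed hull corners"""
    out=[]
    for m in comps(d):
        P=pts(d,m,.036)*1000
        h=cv2.approxPolyDP(cv2.convexHull(P.astype(np.float32)),3,True)[:,0]
        out.append((int(m.sum()),h.round(0).tolist()))
    return out
E
python3 - <<'E'
from h import *
s=get_state();print(s['position'],s['contact_force'])
for b in block(grab('top')):print(b)
E
```

```text
[0.43279058 0.05193782 0.01324997] [-4.31002725  0.20550139  1.96276114]
(12518, [[537.0, -44.0], [563.0, -50.0], [619.0, -52.0], [623.0, -48.0], [618.0, 122.0], [611.0, 149.0], [603.0, 146.0], [533.0, -33.0]])
(17367, [[500.0, -17.0], [570.0, 34.0], [507.0, 121.0], [502.0, 118.0], [496.0, 91.0], [494.0, -10.0]])
(3811, [[479.0, 124.0], [458.0, 133.0], [435.0, 135.0], [374.0, 131.0], [370.0, 93.0]])
(1717, [[386.0, -75.0], [390.0, -61.0], [386.0, -48.0], [363.0, -42.0], [368.0, -81.0]])
```

Call:
{"api": "send_rows", "payload": {
  "increments": [
    {"gripper":1,"linear":[0.0017,0.002,0],"delta_rot":[0,0,-0.03]},
    {"gripper":1,"linear":[0.0035,0.004,0],"delta_rot":[0,0,-0.06]},
    {"gripper":1,"linear":[0.0052,0.006,0],"delta_rot":[0,0,-0.1]},
    {"gripper":1,"linear":[0.007,0.0078,0],"delta_rot":[0,0,-0.13]},
    {"gripper":1,"linear":[0.009,0.0095,0],"delta_rot":[0,0,-0.16]},
    {"gripper":1,"linear":[0.011,0.011,0],"delta_rot":[0,0,-0.2]},
    {"gripper":1,"linear":[0.013,0.0125,0],"delta_rot":[0,0,-0.23]},
    {"gripper":1,"linear":[0.015,0.014,0],"delta_rot":[0,0,-0.26]}
  ]
}}

```text
clock: 4.4
position: [0.4488, 0.066, 0.0133]
ee_rot: [-0.002, -0.147, 0.989, 0.0]
contact_force: [-3.4, -0.2, -0.6]
width: -0.0004
gripper_force: 1.5
```

```bash
python3 - <<'E'
from h import *
s=get_state();print(s['position'],s['contact_force'])
for b in block(grab('top'))[:2]:print(b)
E
```

```text
[0.44878511 0.06596489 0.01330015] [-3.43879589 -0.15571697 -0.61786977]
(12515, [[537.0, -44.0], [563.0, -50.0], [619.0, -52.0], [623.0, -48.0], [618.0, 123.0], [611.0, 149.0], [603.0, 146.0], [533.0, -33.0]])
(13761, [[524.0, -6.0], [582.0, 24.0], [534.0, 120.0], [521.0, 115.0], [520.0, -3.0]])
```

Call:
{"api": "send_rows", "payload": {
  "increments": [
    {"gripper":1,"linear":[0.002,0.002,0],"delta_rot":[0,0,0]},
    {"gripper":1,"linear":[0.004,0.004,0],"delta_rot":[0,0,0]},
    {"gripper":1,"linear":[0.0065,0.0058,0],"delta_rot":[0,0,0]},
    {"gripper":1,"linear":[0.009,0.0075,0],"delta_rot":[0,0,0]},
    {"gripper":1,"linear":[0.0115,0.009,0],"delta_rot":[0,0,-0.02]},
    {"gripper":1,"linear":[0.014,0.0105,0],"delta_rot":[0,0,-0.04]},
    {"gripper":1,"linear":[0.0165,0.012,0],"delta_rot":[0,0,-0.06]},
    {"gripper":1,"linear":[0.019,0.0133,0],"delta_rot":[0,0,-0.08]}
  ]
}}

```text
clock: 5.25
position: [0.4703, 0.0793, 0.0139]
ee_rot: [-0.0, -0.107, 0.994, 0.0]
contact_force: [-2.1, 1.9, -1.6]
width: 0.0005
gripper_force: 1.2
```

```bash
python3 - <<'E'
from h import *
s=get_state();print(s['position'],s['contact_force'])
for b in block(grab('top'))[:2]:print(b)
E
```

```text
[0.47026536 0.0793308  0.01388983] [-2.09006843  1.88262271 -1.58185811]
(12544, [[536.0, -44.0], [564.0, -51.0], [623.0, -48.0], [618.0, 122.0], [611.0, 149.0], [603.0, 146.0], [532.0, -31.0]])
(7405, [[564.0, 4.0], [590.0, 13.0], [562.0, 116.0], [553.0, 109.0], [555.0, 6.0]])
```

Call:
{"api": "send_rows", "payload": {
  "increments": [
    {"gripper":1,"linear":[0.0025,0.0015,0],"delta_rot":[0,0,0]},
    {"gripper":1,"linear":[0.005,0.003,0],"delta_rot":[0,0,0]},
    {"gripper":1,"linear":[0.0075,0.0043,0],"delta_rot":[0,0,-0.02]},
    {"gripper":1,"linear":[0.01,0.0055,0],"delta_rot":[0,0,-0.04]},
    {"gripper":1,"linear":[0.0125,0.0065,0],"delta_rot":[0,0,-0.06]},
    {"gripper":1,"linear":[0.015,0.0075,0],"delta_rot":[0,0,-0.08]},
    {"gripper":1,"linear":[0.0175,0.0085,0],"delta_rot":[0,0,-0.1]},
    {"gripper":1,"linear":[0.02,0.009,0],"delta_rot":[0,0,-0.12]}
  ]
}}

```text
clock: 6.1
position: [0.4902, 0.0884, 0.0139]
ee_rot: [-0.0, -0.047, 0.999, 0.0]
contact_force: [-4.6, 1.3, 2.3]
width: 0.0002
gripper_force: 2.2
```

```bash
python3 - <<'E'
from h import *
s=get_state();print(s['position'],s['contact_force'])
for b in block(grab('top'))[:2]:print(b)
E
```

```text
[0.4902119  0.0884254  0.01394609] [-4.61959152  1.26229052  2.2785277 ]
(12401, [[537.0, -44.0], [597.0, -51.0], [623.0, -48.0], [617.0, 130.0], [611.0, 149.0], [603.0, 146.0], [533.0, -33.0]])
(941, [[593.0, 21.0], [588.0, 106.0], [588.0, 23.0]])
```

Call:
{"api": "send_rows", "payload": {
  "increments": [
    {"gripper":1,"linear":[-0.02,0,0],"delta_rot":[0,0,0]},
    {"gripper":1,"linear":[-0.05,-0.01,0],"delta_rot":[0,0,-0.02]},
    {"gripper":-1,"linear":[-0.085,-0.034,0],"delta_rot":[0,0,-0.05]},
    {"gripper":-1,"linear":[-0.12,-0.034,0],"delta_rot":[0,0,-0.05]},
    {"gripper":-1,"linear":[-0.12,-0.034,0],"delta_rot":[0,0,-0.05]},
    {"gripper":-1,"linear":[-0.12,-0.034,-0.005],"delta_rot":[0,0,-0.05]},
    {"gripper":-1,"linear":[-0.12,-0.034,-0.01],"delta_rot":[0,0,-0.05]},
    {"gripper":-1,"linear":[-0.12,-0.034,-0.01],"delta_rot":[0,0,-0.05]}
  ]
}}

```text
clock: 6.95
position: [0.372, 0.0541, 0.0035]
ee_rot: [0.001, -0.023, 1.0, -0.0]
contact_force: [-0.7, -0.9, -0.2]
width: 0.0847
gripper_force: 0.0
```

```bash
python3 - <<'E'
from h import *
s=get_state();print(s['position'],s['ee_rot'],s['contact_force'],s['width'])
d=grab('top','t3.png')
for b in block(d)[:2]:print(b)
s=grab('side','s3.png')
a=cv2.resize(d['pixels'][130:280,270:450],(640,533),interpolation=cv2.INTER_CUBIC)[::1]
b=cv2.resize(s['pixels'][190:300,240:420],(640,391),interpolation=cv2.INTER_CUBIC)
cv2.imwrite('pics/v3.png',cv2.resize(np.vstack([a,b]),(415,599)))
E
```

```text
[0.37197377 0.05409578 0.00346031] [ 7.72973893e-04 -2.32668192e-02  9.99728991e-01 -4.30619370e-05] [-0.65232226 -0.92491371 -0.17315662] 0.08473882044711685
(12575, [[536.0, -44.0], [563.0, -50.0], [619.0, -52.0], [623.0, -48.0], [618.0, 122.0], [611.0, 149.0], [603.0, 146.0], [533.0, -35.0]])
(30439, [[595.0, -1.0], [591.0, 105.0], [502.0, 102.0], [507.0, -3.0]])
```

View pics/v3.png

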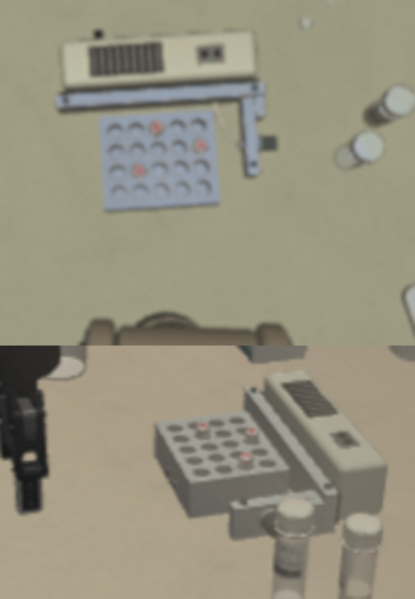

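The block now stands almost parallel to the wall, with about 10 mm to go to the wall and 28 mm to the stop, and all the vials in place. Next I'll refine the angles.

```bash
cat >> h.py <<'E'
def report(d):
    ms=comps(d)
    D=pts(d,ms[0],.04)
    def fit(P,ax): # robust line; ax=1: x as function of y
        a,b=(P[:,1],P[:,0]) if ax else (P[:,0],P[:,1])
        for _ in range(3):
            c=np.polyfit(a,b,1);r=abs(b-np.polyval(c,a));k=r<max(.001,1.5*np.median(r));a,b=a[k],b[k]
        return c
    W=D[(D[:,1]>-.015)&(D[:,1]<.14)];W=W[W[:,0]<np.median(W[:,0])] if 1 else W
    w=fit(W,1)
    Z=pts(d,ms[0],.032);S=Z[(Z[:,0]>.54)&(Z[:,0]<.59)&(Z[:,1]>-.037)];s=fit(S,0)
    print('wall x=%.4f%+.4fy'%(w[1],w[0]),'stop y=%.4f%+.4fx'%(s[1],s[0]), 'stop y at .56: %.4f'%np.polyval(s,.56))
    B=[m for m in ms[1:] if m.sum()>8000]
    if B:
        P=pts(d,B[0],.036);r=rect(P);c=np.array(r[0])/1000
        F=P[(P[:,0]>c[0]+.035)&(abs(P[:,1]-c[1])<.045)];f=fit(F,1)
        print('rect',r,'plain x=%.4f%+.4fy'%(f[1],f[0]),'gaps at y0/.1: %.4f %.4f'%(np.polyval(w,0)-np.polyval(f,0),np.polyval(w,.1)-np.polyval(f,.1)))
        E=P[(P[:,1]<c[1]-.045)&(abs(P[:,0]-c[0])<.035)];e=fit(E,0);print('end y=%.4f%+.4fx at .56 %.4f'%(e[1],e[0],np.polyval(e,.56)))
E
python3 - <<'E'
from h import *
report(grab('top'))
E
```

```text
wall x=0.6073-0.0416y stop y=-0.0605+0.0506x stop y at .56: -0.0322
rect ((549.0003662109375, 51.1556282043457), (90.77814483642578, 109.65979766845703), 2.774399995803833) plain x=0.5964-0.0471y gaps at y0/.1: 0.0109 0.0115
end y=-0.0288+0.0464x at .56 -0.0027
```

Call:
{"api": "send_rows", "payload": {
  "increments": [
    {"gripper":-1,"linear":[0.02,-0.003,0],"delta_rot":[0,0,0]},
    {"gripper":-1,"linear":[0.045,-0.003,0],"delta_rot":[0,0,0]},
    {"gripper":-1,"linear":[0.07,-0.003,0],"delta_rot":[0,0,0]},
    {"gripper":-1,"linear":[0.09,-0.003,0],"delta_rot":[0,0,0]},
    {"gripper":-1,"linear":[0.105,-0.003,0],"delta_rot":[0,0,0]},
    {"gripper":-1,"linear":[0.113,-0.003,0],"delta_rot":[0,0,0]},
    {"gripper":-1,"linear":[0.117,-0.003,0],"delta_rot":[0,0,0]},
    {"gripper":-1,"linear":[0.119,-0.003,0],"delta_rot":[0,0,0]}
  ]
}}

```text
clock: 7.9
position: [0.4887, 0.0512, 0.0037]
ee_rot: [-0.0, -0.023, 1.0, 0.0]
contact_force: [-0.8, -0.1, 0.3]
width: 0.0856
gripper_force: 0.0
```

Call:
{"api": "send_rows", "payload": {
  "increments": [
    {"gripper":-1,"linear":[0.002,0,0],"delta_rot":[0,0,0]},
    {"gripper":-1,"linear":[0.004,0,0],"delta_rot":[0,0,0]},
    {"gripper":-1,"linear":[0.006,0,0],"delta_rot":[0,0,0]},
    {"gripper":-1,"linear":[0.008,0,0],"delta_rot":[0,0,0]},
    {"gripper":-1,"linear":[0.01,0.0005,0],"delta_rot":[0,0,0]},
    {"gripper":-1,"linear":[0.0115,0.0005,0],"delta_rot":[0,0,0]},
    {"gripper":-1,"linear":[0.013,0.0005,0],"delta_rot":[0,0,0]},
    {"gripper":-1,"linear":[0.014,0.0005,0],"delta_rot":[0,0,0]}
  ]
}}

```text
clock: 8.7
position: [0.4998, 0.0518, 0.0035]
ee_rot: [-0.003, -0.023, 1.0, 0.0]
contact_force: [-5.5, 0.0, 3.0]
width: 0.0856
gripper_force: 2.8
```

Call:
{"api": "send_rows", "payload": {
  "increments": [
    {"gripper":-1,"linear":[0.001,0,0],"delta_rot":[0,0,0]},
    {"gripper":-1,"linear":[0.002,0,0],"delta_rot":[0,0,0]},
    {"gripper":-1,"linear":[0.002,0,0],"delta_rot":[0,0,0]}
  ]
}}

```text
clock: 9.0
position: [0.5021, 0.0518, 0.0035]
ee_rot: [-0.003, -0.023, 1.0, 0.0]
contact_force: [-4.6, 0.0, 3.5]
width: 0.0854
gripper_force: 2.6
```

Call:
{"api": "send_rows", "payload": {
  "increments": [
    {"gripper":-1,"linear":[0.001,0,0],"delta_rot":[0,0,0]},
    {"gripper":-1,"linear":[0.002,0,0],"delta_rot":[0,0,0]},
    {"gripper":-1,"linear":[0.003,0,0],"delta_rot":[0,0,0]}
  ]
}}

```text
clock: 9.3
position: [0.5045, 0.0518, 0.0035]
ee_rot: [-0.004, -0.023, 1.0, 0.0]
contact_force: [-8.1, 0.9, 7.0]
width: 0.0853
gripper_force: 4.4
```

Call:
{"api": "send_rows", "payload": {
  "increments": [
    {"gripper":-1,"linear":[0.001,0,0],"delta_rot":[0,0,0]},
    {"gripper":-1,"linear":[0.002,0,0],"delta_rot":[0,0,0]},
    {"gripper":-1,"linear":[0.002,0,0],"delta_rot":[0,0,0]}
  ]
}}

```text
clock: 9.6
position: [0.5044, 0.0518, 0.0033]
ee_rot: [-0.006, -0.023, 1.0, 0.0]
contact_force: [-10.9, -0.8, 5.9]
width: 0.0852
gripper_force: 5.4
```

It stalled at x=0.504 with 11 N, so the block is against the wall. Now I'll lift away and go round to the +y end.

Call:
{"api": "send_rows", "payload": {
  "increments": [
    {"gripper":-1,"linear":[-0.01,0,0],"delta_rot":[0,0,0]},
    {"gripper":-1,"linear":[-0.035,0,0],"delta_rot":[0,0,0]},
    {"gripper":-1,"linear":[-0.05,0,0.02],"delta_rot":[0,0,0]},
    {"gripper":1,"linear":[-0.05,0.01,0.06],"delta_rot":[0,0,0]},
    {"gripper":1,"linear":[-0.04,0.035,0.1],"delta_rot":[0,0,0]},
    {"gripper":1,"linear":[-0.015,0.07,0.107],"delta_rot":[0,0,0]},
    {"gripper":1,"linear":[0.02,0.105,0.107],"delta_rot":[0,0,0]},
    {"gripper":1,"linear":[0.044,0.112,0.107],"delta_rot":[0,0,0]}
  ]
}}

```text
clock: 10.4
position: [0.5579, 0.1675, 0.1125]
ee_rot: [0.004, -0.024, 1.0, 0.001]
contact_force: [-1.1, -0.3, 0.6]
width: 0.0124
gripper_force: 0.0
```

Call:
{"api": "send_rows", "payload": {
  "increments": [
    {"gripper":1,"linear":[0,0,-0.02],"delta_rot":[0,0,0]},
    {"gripper":1,"linear":[0,0,-0.05],"delta_rot":[0,0,0]},
    {"gripper":1,"linear":[0,0,-0.08],"delta_rot":[0,0,0]},
    {"gripper":1,"linear":[0,0,-0.095],"delta_rot":[0,0,0]},
    {"gripper":1,"linear":[0,-0.01,-0.098],"delta_rot":[0,0,0]},
    {"gripper":1,"linear":[0,-0.02,-0.098],"delta_rot":[0,0,0]},
    {"gripper":1,"linear":[0,-0.028,-0.098],"delta_rot":[0,0,0]},
    {"gripper":1,"linear":[0,-0.034,-0.098],"delta_rot":[0,0,0]}
  ]
}}

```text
clock: 11.2
position: [0.5552, 0.1286, 0.0142]
ee_rot: [0.001, -0.023, 1.0, 0.0]
contact_force: [-0.3, -0.7, 0.4]
width: 0.0003
gripper_force: 0.0
```

```bash
python3 - <<'E'
from h import *
s=get_state();print(s['position'],s['ee_rot'],s['contact_force'])
d=grab('top','t4.png');s=grab('side','s4.png')
a=cv2.resize(d['pixels'][130:280,270:450],(640,533),interpolation=cv2.INTER_CUBIC)[::1]
b=cv2.resize(s['pixels'][190:300,240:420],(640,391),interpolation=cv2.INTER_CUBIC)
cv2.imwrite('pics/v4.png',cv2.resize(np.vstack([a,b]),(415,599)))
E
```

```text
[0.55521982 0.1285551  0.01416122] [ 1.43214416e-03 -2.27130935e-02  9.99740993e-01  1.09737055e-04] [-0.32881201 -0.66291722  0.38024046]
```

View pics/v4.png

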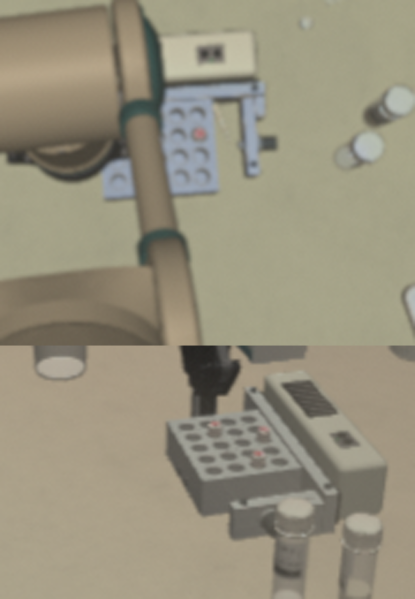

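The block lies against the wall and the shut fingers stand at its +y end. Now I'll slide it along the wall.

Call:
{"api": "send_rows", "payload": {
  "increments": [
    {"gripper":1,"linear":[0,-0.003,0],"delta_rot":[0,0,0]},
    {"gripper":1,"linear":[0,-0.006,0],"delta_rot":[0,0,0]},
    {"gripper":1,"linear":[0.0003,-0.008,0],"delta_rot":[0,0,0]},
    {"gripper":1,"linear":[0.0005,-0.0105,0],"delta_rot":[0,0,0]},
    {"gripper":1,"linear":[0.0007,-0.013,0],"delta_rot":[0,0,0]},
    {"gripper":1,"linear":[0.0009,-0.0155,0],"delta_rot":[0,0,0]},
    {"gripper":1,"linear":[0.001,-0.018,0],"delta_rot":[0,0,0]},
    {"gripper":1,"linear":[0.0012,-0.0205,0],"delta_rot":[0,0,0]}
  ]
}}

```text
clock: 12.1
position: [0.5551, 0.1098, 0.013]
ee_rot: [-0.0, -0.023, 1.0, 0.001]
contact_force: [-1.6, 4.9, 1.5]
width: -0.0001
gripper_force: 2.6
```

Call:
{"api": "send_rows", "payload": {
  "increments": [
    {"gripper":1,"linear":[0.0001,-0.0025,0],"delta_rot":[0,0,0]},
    {"gripper":1,"linear":[0.0003,-0.005,0],"delta_rot":[0,0,0]},
    {"gripper":1,"linear":[0.0005,-0.0075,0],"delta_rot":[0,0,0]},
    {"gripper":1,"linear":[0.0006,-0.009,0],"delta_rot":[0,0,0]},
    {"gripper":1,"linear":[0.0006,-0.01,0],"delta_rot":[0,0,0]}
  ]
}}

```text
clock: 12.6
position: [0.5555, 0.0998, 0.013]
ee_rot: [-0.0, -0.023, 1.0, 0.001]
contact_force: [-1.7, 5.1, 2.5]
width: 0.0004
gripper_force: 2.7
```

```bash
python3 - <<'E'
from h import *
s=get_state();print(s['position'],s['contact_force'])
d=grab('top','t5.png')
for b in block(d)[:3]:print(b)
E
```

```text
[0.55550869 0.0998106  0.01301567] [-1.65201135  5.09087564  2.54533635]
(14580, [[678.0, 6.0], [598.0, 35.0], [577.0, 37.0], [518.0, -9.0], [519.0, -22.0], [536.0, -44.0], [564.0, -50.0], [619.0, -52.0]])
(1322, [[594.0, 203.0], [581.0, 203.0], [567.0, 171.0], [593.0, 177.0], [596.0, 190.0]])
(5927, [[555.0, 32.0], [550.0, 67.0], [534.0, 84.0], [515.0, 82.0], [517.0, 28.0]])
```

Call:
{"api": "send_rows", "payload": {
  "increments": [
    {"gripper":1,"linear":[0,-0.0015,0],"delta_rot":[0,0,0]},
    {"gripper":1,"linear":[0.0001,-0.003,0],"delta_rot":[0,0,0]},
    {"gripper":1,"linear":[0.0002,-0.0045,0],"delta_rot":[0,0,0]},
    {"gripper":1,"linear":[0.0003,-0.006,0],"delta_rot":[0,0,0]},
    {"gripper":1,"linear":[0.0003,-0.0075,0],"delta_rot":[0,0,0]}
  ]
}}

```text
clock: 13.15
position: [0.5559, 0.0927, 0.013]
ee_rot: [-0.0, -0.023, 1.0, 0.001]
contact_force: [0.1, 5.7, 1.4]
width: 0.0
gripper_force: 3.3
```

Call:
{"api": "send_rows", "payload": {
  "increments": [
    {"gripper":1,"linear":[0,-0.001,0],"delta_rot":[0,0,0]},
    {"gripper":1,"linear":[0.0001,-0.002,0],"delta_rot":[0,0,0]},
    {"gripper":1,"linear":[0.0002,-0.003,0],"delta_rot":[0,0,0]}
  ]
}}

```text
clock: 13.45
position: [0.5559, 0.0919, 0.0131]
ee_rot: [-0.0, -0.022, 1.0, 0.003]
contact_force: [-1.4, 16.3, 2.8]
width: -0.0003
gripper_force: 7.9
```

Call:
{"api": "send_rows", "payload": {
  "increments": [
    {"gripper":1,"linear":[0,-0.001,0],"delta_rot":[0,0,0]},
    {"gripper":1,"linear":[0.0001,-0.002,0],"delta_rot":[0,0,0]}
  ]
}}

```text
clock: 13.65
position: [0.5559, 0.0918, 0.0131]
ee_rot: [-0.0, -0.021, 1.0, 0.005]
contact_force: [-1.9, 21.9, 3.0]
width: 0.0001
gripper_force: 11.0
```

It stalled at the stop with 22 N. I'll ease off, clear the view and check.

Call:
{"api": "send_rows", "payload": {
  "increments": [
    {"gripper":1,"linear":[-0.0002,0.002,0],"delta_rot":[0,0,0]},
    {"gripper":1,"linear":[-0.0003,0.004,0],"delta_rot":[0,0,0]},
    {"gripper":1,"linear":[-0.0003,0.007,0],"delta_rot":[0,0,0]},
    {"gripper":1,"linear":[0,0.03,0],"delta_rot":[0,0,0]},
    {"gripper":1,"linear":[0,0.05,0.03],"delta_rot":[0,0,0]},
    {"gripper":1,"linear":[-0.03,0.06,0.07],"delta_rot":[0,0,0]},
    {"gripper":1,"linear":[-0.08,0.06,0.1],"delta_rot":[0,0,0]},
    {"gripper":1,"linear":[-0.13,0.04,0.1],"delta_rot":[0,0,0]}
  ]
}}

```text
clock: 14.45
position: [0.4398, 0.131, 0.1149]
ee_rot: [0.004, -0.024, 1.0, -0.0]
contact_force: [-0.0, -0.5, 0.5]
width: -0.0002
gripper_force: 0.0
```

Call:
{"api": "send_rows", "payload": {
  "increments": [
    {"gripper":1,"linear":[-0.05,-0.02,0],"delta_rot":[0,0,0]},
    {"gripper":1,"linear":[-0.08,-0.04,-0.03],"delta_rot":[0,0,0]},
    {"gripper":-1,"linear":[-0.08,-0.06,-0.06],"delta_rot":[0,0,0]},
    {"gripper":-1,"linear":[-0.08,-0.09,-0.09],"delta_rot":[0,0,0]},
    {"gripper":-1,"linear":[-0.08,-0.1,-0.11],"delta_rot":[0,0,0]},
    {"gripper":-1,"linear":[-0.08,-0.1,-0.11],"delta_rot":[0,0,0]}
  ]
}}

```text
clock: 15.05
position: [0.3554, 0.029, 0.0004]
ee_rot: [-0.003, -0.022, 1.0, -0.0]
contact_force: [-0.0, 0.9, 0.3]
width: 0.058
gripper_force: 0.0
```

```bash
python3 - <<'E'
from h import *
s=get_state();print(s['position'],s['contact_force'])
d=grab('top','t6.png')
try: report(d)
except Exception as e: print(e)
s=grab('side','s6.png')
a=cv2.resize(d['pixels'][145:235,285:405],(720,540),interpolation=cv2.INTER_CUBIC)
cv2.imwrite('pics/v6.png',a)
cv2.imwrite('pics/v7.png',cv2.resize(s['pixels'][195:295,280:420],(784,560),interpolation=cv2.INTER_CUBIC))
E
```

```text
[0.35537002 0.02895627 0.00041311] [-0.0349706   0.93061719  0.30575375]
wall x=0.5055+0.6925y stop y=0.0519+0.0449x stop y at .56: 0.0770
```

View pics/v6.png

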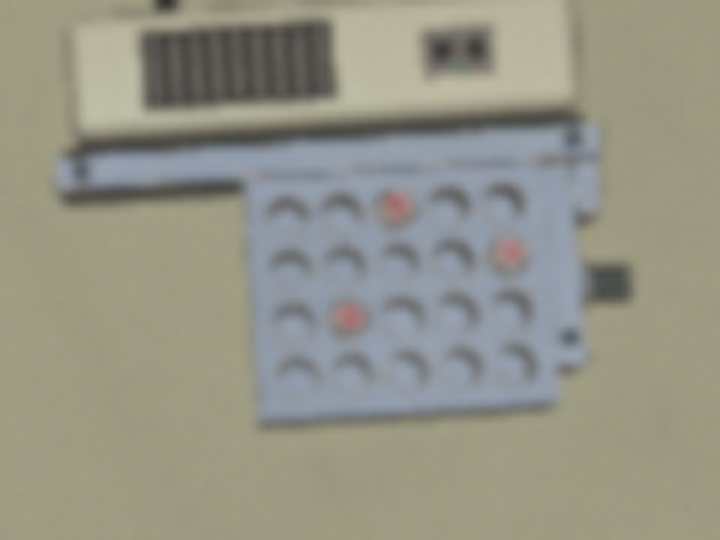

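It looks home, with all three vials in and the seam tight. I'll check the near edge and left edge angles numerically against the wall and stop.

```bash
python3 - <<'E'
from h import *
d=grab('top')
m=max(comps(d),key=lambda m:m.sum())
def fit(a,b):
    for _ in range(4):
        c=np.polyfit(a,b,1);r=abs(b-np.polyval(c,a));k=r<max(.0006,2*np.median(r));a,b=a[k],b[k]
    return c,np.std(b-np.polyval(c,a))
P=pts(d,m,.036);Q=pts(d,m,.04)
n=P[(P[:,0]<.53)&(P[:,1]>-.02)&(P[:,1]<.07)];f,e=fit(n[:,1],n[:,0]);print('near edge',f,e)
l=P[(P[:,1]>.06)&(P[:,1]<.1)&(P[:,0]>.525)&(P[:,0]<.585)];g,e=fit(l[:,0],l[:,1]);print('left edge',g,e)
w=Q[(Q[:,1]>.09)&(Q[:,1]<.14)&(Q[:,0]<.607)];h,e=fit(w[:,1],w[:,0]);print('wall exposed',h,e)
wl=np.array([-.0416,.6073])
for y in(-.025,.025,.075):print('near edge to wall(prev fit)',y,(np.polyval(wl,y)-np.polyval(f,y))*np.cos(.042))
print('left edge to stop',[(np.polyval(g,x)-np.polyval([.0506,-.0605],x))*np.cos(.045) for x in(.53,.56,.59)])
E
```

```text
near edge [-0.04324603  0.51761955] 0.00021746042516174047
left edge [0.04349425 0.05276072] 0.00022283928292105766
wall exposed [-0.05314608  0.60849746] 0.0005550210408385703
near edge to wall(prev fit) -0.025 0.08956025080386996
near edge to wall(prev fit) 0.025 0.08964247977763293
near edge to wall(prev fit) 0.075 0.08972470875139599
left edge to stop [np.float64(0.10938382623743213), np.float64(0.10917086959973761), np.float64(0.10895791296204307)]
```

View pics/v7.png

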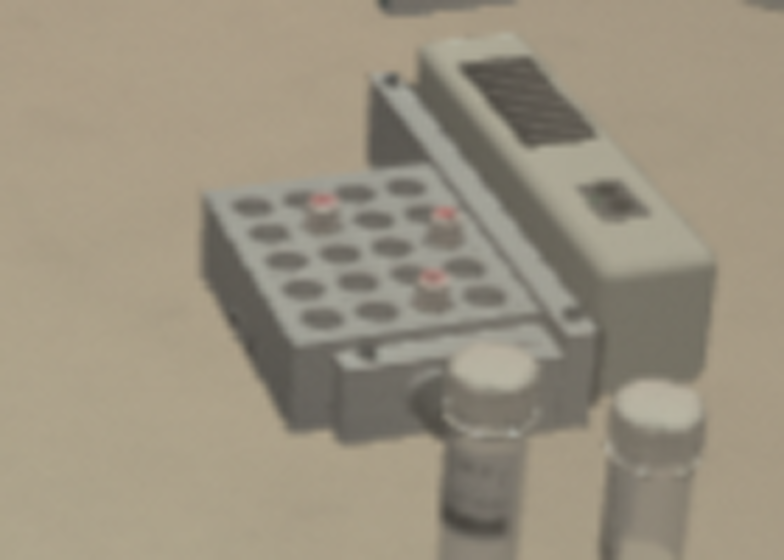

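The near edge is 89.6 ± 0.1 mm from the wall along its length, and the left edge is 109.2 mm from the stop. So it is flush and home. I'll give one light two-finger press to the wall as confirmation.

Call:
{"api": "send_rows", "payload": {
  "increments": [
    {"gripper":-1,"linear":[0.03,-0.003,0.003],"delta_rot":[0,0,0]},
    {"gripper":-1,"linear":[0.06,-0.0065,0.003],"delta_rot":[0,0,0]},
    {"gripper":-1,"linear":[0.09,-0.0065,0.003],"delta_rot":[0,0,0]},
    {"gripper":-1,"linear":[0.12,-0.0065,0.003],"delta_rot":[0,0,0]},
    {"gripper":-1,"linear":[0.135,-0.0065,0.003],"delta_rot":[0,0,0]},
    {"gripper":-1,"linear":[0.142,-0.0065,0.003],"delta_rot":[0,0,0]},
    {"gripper":-1,"linear":[0.146,-0.0065,0.003],"delta_rot":[0,0,0]},
    {"gripper":-1,"linear":[0.148,-0.0065,0.003],"delta_rot":[0,0,0]}
  ]
}}

```text
clock: 16.0
position: [0.5047, 0.0243, 0.0054]
ee_rot: [-0.0, -0.024, 1.0, 0.0]
contact_force: [0.4, 0.4, -0.3]
width: 0.0855
gripper_force: 0.0
```

Call:
{"api": "send_rows", "payload": {
  "increments": [
    {"gripper":-1,"linear":[0.0015,0,0],"delta_rot":[0,0,0]},
    {"gripper":-1,"linear":[0.003,0,0],"delta_rot":[0,0,0]},
    {"gripper":-1,"linear":[0.004,0,0],"delta_rot":[0,0,0]}
  ]
}}

```text
clock: 16.3
position: [0.5058, 0.024, 0.0047]
ee_rot: [-0.003, -0.023, 1.0, 0.0]
contact_force: [-6.7, 0.0, 4.6]
width: 0.0856
gripper_force: 3.4
```

Call:
{"api": "send_rows", "payload": {
  "increments": [
    {"gripper":-1,"linear":[0.001,0,0],"delta_rot":[0,0,0]},
    {"gripper":-1,"linear":[0.002,0,0],"delta_rot":[0,0,0]},
    {"gripper":-1,"linear":[0.002,0,0],"delta_rot":[0,0,0]}
  ]
}}

```text
clock: 16.6
position: [0.5057, 0.024, 0.0044]
ee_rot: [-0.005, -0.023, 1.0, 0.0]
contact_force: [-9.1, -0.7, 6.1]
width: 0.0855
gripper_force: 4.4
```

Call:
{"api": "send_rows", "payload": {
  "increments": [
    {"gripper":-1,"linear":[-0.004,0,0],"delta_rot":[0,0,0]},
    {"gripper":-1,"linear":[-0.008,0,0],"delta_rot":[0,0,0]},
    {"gripper":-1,"linear":[-0.03,0,0],"delta_rot":[0,0,0]},
    {"gripper":-1,"linear":[-0.07,0,0.005],"delta_rot":[0,0,0]},
    {"gripper":-1,"linear":[-0.11,0,0.01],"delta_rot":[0,0,0]},
    {"gripper":-1,"linear":[-0.15,0,0.01],"delta_rot":[0,0,0]},
    {"gripper":-1,"linear":[-0.15,0,0.01],"delta_rot":[0,0,0]}
  ]
}}

```text
clock: 17.3
position: [0.3531, 0.0248, 0.0145]
ee_rot: [-0.004, -0.023, 1.0, 0.001]
contact_force: [-0.9, 1.1, -0.5]
width: 0.0852
gripper_force: 0.0
```

```bash
python3 - <<'E'
from h import *
d=grab('top')
m=max(comps(d),key=lambda m:m.sum())
P=pts(d,m,.036)
n=P[(P[:,0]<.53)&(P[:,1]>-.02)&(P[:,1]<.07)];f=np.polyfit(n[:,1],n[:,0],1)
l=P[(P[:,1]>.06)&(P[:,1]<.1)&(P[:,0]>.525)&(P[:,0]<.585)];g=np.polyfit(l[:,0],l[:,1],1)
print('near',f,[np.polyval([-.0416,.6073],y)-np.polyval(f,y) for y in(-.025,.075)],'left',g,np.polyval(g,.56)+.0322)
s=get_state();print(s['position'],s['contact_force'],s['clock'])
E
```

```text
near [-0.04335563  0.51763573] [np.float64(0.08962038030286967), np.float64(0.08979594325197993)] left [0.04359933 0.05267688] 0.10929250271579222
[0.35813266 0.0241824  0.01502813] [ 1.54202408 -1.22749721  0.37859286] 17.35
```

```bash
python3 -c "
from rig import sign_off
print(sign_off())"
```

```text
the job is handed in; nothing more can be done
None
```

The block is docked and handed in at 17.4 s: its plain face is flush to the cold wall to within about 0.2 mm by camera, its end was pressed home on the stop with 22 N (the plunger itself was not visible), the three vials are still in their wells, and the tubes and beaker were not touched.

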